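# Turn the tea box round against the post

## Robot

A 6-joint arm with a two-finger parallel gripper is mounted at the origin on a cart in front of the work surface, level with it; the furniture and walls round the work are solid. World frame = base frame: x ahead of the robot, y to its left, z up, the work surface at z = 0. Lengths are in m, angles in rad, forces in N, time in s.
With the tool pointing down it reaches from about 0.375 to 0.9 m from the base axis. Payload 3.1 kg.
Tool frame: the origin (TCP) lies midway between the tips of the shut fingers; the grasp point (between the pads) lies 19 mm behind it (grip_depth is the distance from the TCP to the grasp point, in m); y points along the fingers, z is the direction in which the jaws open and shut, and the axes are right-handed (so a half turn about y gives the same grasp; the last joint's range is limited). The gripper opens to 87 mm and grips with 3 to 60 N. Pads are 19 mm wide; open, the fingers measure 117 mm over their backs; the gripper's body (75 mm by 190 mm) begins 51 mm behind the grasp point.
Start: joints at [0.993, 0.527, 1.433, -0, 1.181, -0.178], TCP at [0.243, 0.576, 0.223] pointing down, gripper open.
Joint ranges: [-3.08, 3.08], [-0.75, 2.2], [0.22, 2.44], [-1.43, 4.57], [0, 2.65], [-2.85, 2.85]. Speed limits (rad/s): [2.79, 2.79, 3.14, 3.14, 3.14, 3.14].

## Interface

Orientations are given as a rotation vector (axis times angle).
In Python, from workcell import read_state, capture, camera_info, sign_off, grip_depth gives the robot as it stands.
- The arm moves only by the tool move_arm, never from a script. Its argument "series" is a list that holds one entry, the list of rows, each a list of 7 numbers: the turn, a rotation vector about the world's x, y, z in units of 60 degrees (1.0 is 60 degrees), then the shift along the world's x, y, z in units of 200 mm (1.0 is 200 mm), then the opening, from 0 (shut) to 1 (fully open). A call has 1 to 5 rows; each row is the pose to reach, as a shift and turn from the pose commanded when the call began; what a row does not reach only later rows make up. A row lasts 1/10 s, in which the tool goes at most 50 mm and 8.59 degrees, less where a joint would pass 70% of its speed; a pose out of reach is approached as far as the arm can. A call with a number of a shift or a turn outside -1 to 1 is refused whole. A call with a gripper value outside its range is refused whole. The fingers move at their own pace and stop on an object; "grip_force" is the grip in N (left out, the last holds). Time passes only in rows, so rows that repeat a pose let the fingers close. It gives the time, the measured TCP pose, the force and the opening at its end, in the units of the state.
- read_state(): the state, without advancing time (a new reading comes with each control period).
- capture(name): name is "scene" or "top"; returns the picture (400x640x3 uint8, red, green, blue); there is no depth.
- camera_info(name): a dict with "fov_y" (degrees; the focal length in pixels is half the picture's height over the tangent of half this angle, whatever the lens; pixels are square), "cx", "cy" (the principal point, pixels), "cam_to_world" (4x4, takes a point from camera to world coordinates). Camera axes: x right, y down, z forward; pixel columns grow to the right and rows downward; lengths in m; the calibration is good to about 2 mm. A picture is of the moment at which its call begins. camera_info takes no time and is no camera call.
- sign_off(): hands the job in, once; it reports no verdict.
The state is a dict: "time_s": time; "joint_positions": joint angles; "dq": joint speeds; "joint_efforts": joint torques, N m; "tcp_pos": TCP position; "eef_rot": TCP orientation; "ft_force": force on the tool from outside, world axes, zero at the start; "torque": the same for the moment, N m; "width": finger opening in m.
Only numpy, scipy, OpenCV 4.12 (cv2) and the standard library are available. Lean on these libraries where they do the work, as an engineer would, in place of code of your own. Each camera call takes 0.05 s, during which the arm holds its last target.

## Task

The blue tea box stands on the cork mat, against the fixed wooden post, with its slotted front (the side with the white label strip along its top edge) facing along the red-striped edge of the mat, to the left. Push it round against the post, a quarter turn counter-clockwise seen from above, so that it pivots about the post and its slotted front faces the red-striped edge squarely. Leave it flat on the mat, close beside the post, and leave the cream box alone.

Things in the scene. Friction and masses are not known exactly. Their poses are not given: they have to be found in the camera images.
- tea_box: the loose box to turn: blue, 96 x 96 mm, 48 mm high, 0.25 to 0.5 kg, closed, nothing to lift by. Origin: centre of underside, z up. Front = -x face (brass-framed slot; white label strip on top along it). At the start the front faces the mat's +y side within 7 degrees; the post is 1 to 13 mm off its +y face, near the front end; pushing its -y face near the +x end toward +y swings it round.
- post: fixed upright round wooden post, 28 mm in diameter, 55 mm high above the worktop, with a steel collar at its foot. Origin: centre of its foot, on the worktop. It cannot move.
- mat: fixed cork mat, 3 mm thick, with a red stripe along its -x edge, the one on the robot's side. Origin: on the worktop at the foot of the post, which stands through the mat; z up. It reaches from -140 to +140 mm in its x, -170 to +50 mm in its y. At the end the box's axes are parallel to the mat's.
- red_edge (a point): the middle of the red stripe on the mat: in the mat's frame at x = -131 mm, y = -60 mm, on its upper side. Axes as the mat's.
- cream_box: a box of the same make and size, but cream-coloured, standing on the bare worktop to the left. To be left alone. Origin: centre of its underside.
There are look-alikes about, which are no part of the job. Of the things that look like the tea_box, the smaller one is meant.

How it is judged:
By the outcome, as a careful person would: the job done as asked, in the order asked, and still so for the second after the job is handed in, with the robot touching nothing.
It also fails if it takes over 51 s, if anything falls off the work surface, if the arm or the gripper's body presses on something with over 40 N, if the wrist force passes 120 N, or if a joint passes its speed limit or range.

## Working session

There is one attempt and no reset: what is moved stays moved. The work goes in short steps, Python scripts to look and compute and a tool call to move; the robot and the scene stay as the last step left them, time stands still between calls to the robot, and variables do not carry over. Pictures are saved under pics/ and viewed, and the job is handed in when it is done.

Besides the shell and the picture viewer there is one more tool, called after "Request:" as name(argument=value, ...) on one line, values as JSON. move_arm: Moves the arm, as the interface text tells. Its arguments: {"type":"object","properties":{"series":{"type":"array","items":{"type":"array","items":{"type":"array","items":{"type":"number","minimum":-1,"maximum":1}}}},"grip_force":{"type":"number"}},"required":["series"]}

```bash
mkdir -p pics; python3 - <<'E'
from workcell import *
import cv2,numpy as np
s=read_state(); print({k:np.round(v,3).tolist() for k,v in s.items()})
for n in("scene","top"):
    im=capture(n); cv2.imwrite(f"pics/{n}0.png",im[:,:,::-1]); i=camera_info(n); print(n,i["fov_y"],i["cx"],i["cy"],np.round(i["cam_to_world"],4).tolist(), [k for k in i])
E
```

```text
{'time_s': 0.0, 'joint_positions': [0.992, 0.528, 1.434, -0.0, 1.181, -0.178], 'dq': [0.0, -0.001, -0.0, 0.001, 0.0, 0.002], 'joint_efforts': [-0.0, -44.005, -17.659, 0.063, 0.058, -0.0], 'tcp_pos': [0.243, 0.575, 0.222], 'eef_rot': [-1.55, 0.314, -0.313], 'ft_force': [-0.383, 0.254, -0.182], 'torque': [0.007, 0.02, -0.041], 'width': 0.087}
scene 42.367532743085036 316.35714472512035 198.44062863345374 [[0.7863, -0.4279, 0.4457, 0.0565], [-0.6178, -0.5477, 0.5642, -0.1788], [0.0027, -0.719, -0.695, 0.6656], [0.0, 0.0, 0.0, 1.0]] ['fov_y', 'cx', 'cy', 'cam_to_world']
top 57.94733960218155 322.81351595475763 202.44335549553705 [[-0.0152, -0.9854, 0.1697, 0.3201], [-0.9998, 0.0127, -0.0158, 0.3309], [0.0135, -0.1699, -0.9854, 0.8926], [0.0, 0.0, 0.0, 1.0]] ['fov_y', 'cx', 'cy', 'cam_to_world']
```

View pics/scene0.png

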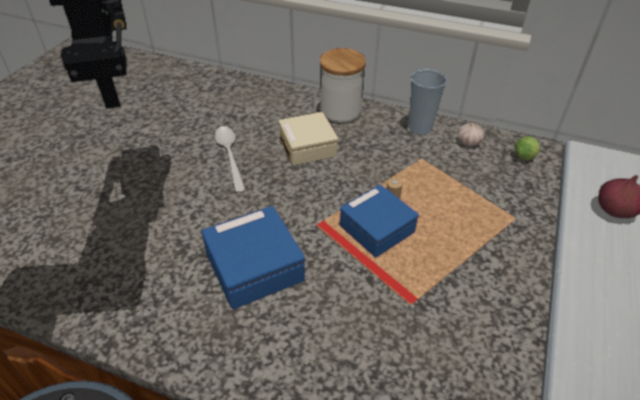

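View pics/top0.png

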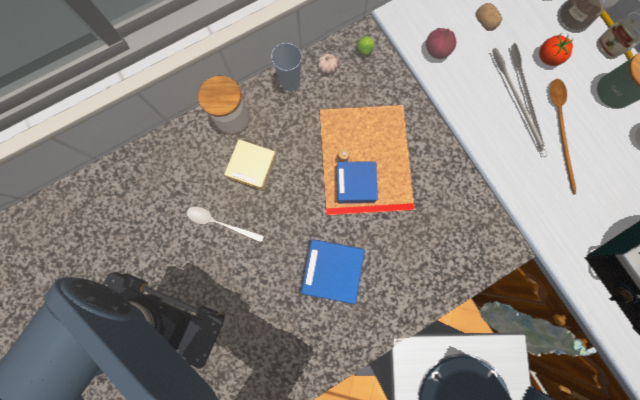

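The scene view shows the small blue box on the mat at about (378,217), with the post behind it at (395,188). The bigger look-alike is at (253,255) and the cream box at (308,138). In the top view the box is at (357,181), the post at (344,155), and the red stripe runs along row 208.

```bash
cat > h.py <<'E'
from workcell import *
import cv2,numpy as np
def K(i):
    f=200/np.tan(np.radians(i["fov_y"]/2)); return f
def ray(n,uv,z):
    i=camera_info(n); f=K(i); T=np.array(i["cam_to_world"]); uv=np.atleast_2d(np.float64(uv))
    d=np.c_[(uv[:,0]-i["cx"])/f,(uv[:,1]-i["cy"])/f,np.ones(len(uv))]@T[:3,:3].T
    return T[:3,3]+d*((z-T[2,3])/d[:,2])[:,None]
def grab(n,tag):
    im=capture(n); b=np.ascontiguousarray(im[:,:,::-1]); cv2.imwrite(f"pics/{n}{tag}.png",b); return b
def crop(b,x0,x1,y0,y1,tag,k=5):
    cv2.imwrite(f"pics/{tag}.png",cv2.resize(b[y0:y1,x0:x1],None,fx=k,fy=k,interpolation=cv2.INTER_CUBIC))
def blobs(m,amin=60):
    c,_=cv2.findContours(m.astype(np.uint8),cv2.RETR_EXTERNAL,cv2.CHAIN_APPROX_NONE)
    return sorted([x for x in c if cv2.contourArea(x)>amin],key=cv2.contourArea,reverse=True)
E
python3 - <<'E'
from h import *
for n in("top","scene"):
    b=cv2.imread(f"pics/{n}0.png"); h=cv2.cvtColor(b,cv2.COLOR_BGR2HSV); H,S,V=[h[:,:,k].astype(int) for k in range(3)]
    print(n)
    red=((H<6)|(H>174))&(S>180)&(V>120)
    cork=(H>8)&(H<22)&(S>90)&(V>120)
    blue=(H>100)&(H<120)&(S>150)
    for nm,m,z in(("red",red,.003),("cork",cork,.003),("blue",blue,.051)):
        for c in blobs(m)[:3]:
            r=cv2.minAreaRect(c); print(nm,cv2.contourArea(c),np.round(r[0],1),np.round(ray(n,cv2.boxPoints(r),z)[:,:2],4).tolist())
b=cv2.imread("pics/top0.png"); crop(b,310,420,95,220,"c0",5)
b=cv2.imread("pics/scene0.png"); crop(b,310,520,150,300,"c1",3.8)
E
```

```text
top
red 409.5 [369.9 208.4] [[0.4594, 0.3071], [0.4689, 0.091], [0.4538, 0.091], [0.4444, 0.3066]]
cork 8333.5 [366.1 155.7] [[0.7218, 0.3227], [0.735, 0.0911], [0.4701, 0.0901], [0.459, 0.3108]]
cork 1306.0 [219.  95.] [[0.82, 0.642], [0.8191, 0.5311], [0.7067, 0.5285], [0.7077, 0.6371]]
cork 1143.5 [350.5 386.5] [[0.0715, 0.3431], [0.0683, 0.1741], [0.0147, 0.1766], [0.018, 0.3437]]
blue 2473.0 [333.4 271.3] [[0.2578, 0.369], [0.3791, 0.3434], [0.3527, 0.2203], [0.2324, 0.2489]]
blue 204.5 [358.  189.5] [[0.4752, 0.2765], [0.5165, 0.2755], [0.5155, 0.1893], [0.4741, 0.191]]
scene
red 586.0 [367.  261.6] [[0.4427, 0.3029], [0.4555, 0.3077], [0.4656, 0.0921], [0.4543, 0.0897]]
cork 9475.0 [419.5 219.6] [[0.4583, 0.3065], [0.8274, 0.374], [0.7271, 0.1011], [0.429, 0.0859]]
cork 801.5 [342.  60.] [[0.8429, 0.8034], [0.9348, 0.7319], [0.8527, 0.6407], [0.7668, 0.7076]]
blue 1527.5 [254.5 254.5] [[0.2536, 0.374], [0.3979, 0.3567], [0.3409, 0.1954], [0.2176, 0.2192]]
blue 563.0 [376.2 236.7] [[0.4043, 0.2065], [0.4594, 0.2633], [0.5426, 0.1779], [0.4828, 0.1274]]
```

View pics/c0.png

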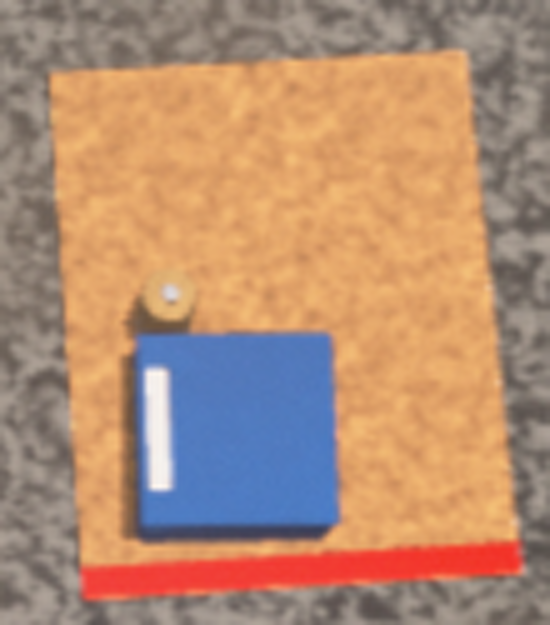

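View pics/c1.png

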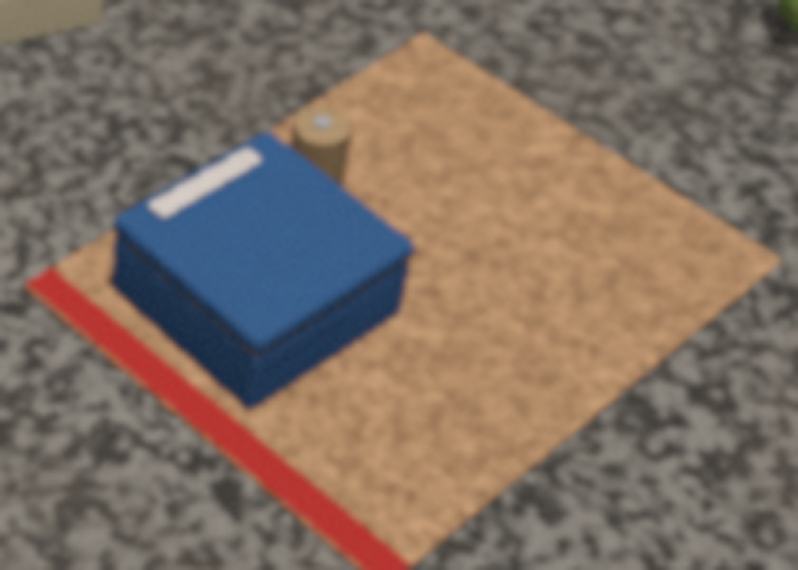

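```bash
python3 - <<'E'
from h import *
cv=lambda p,x0,y0,k:(np.array(p)+.5)/k-.5+[x0,y0]
t=lambda p,z:np.round(ray("top",cv(p,310,95,5),z)[:,:2],4)
s=lambda p,z:np.round(ray("scene",cv(p,310,150,3.8),z)[:,:2],4)
for nm,f,mp,pp,bp in(("top",t,[(50,73),(467,50),(522,572),(82,600)],[(169,296)],[(137,334),(331,333),(338,524),(141,527)]),
  ("scene",s,[(423,32),(779,260),(409,568),(26,284)],[(321,125)],[(265,133),(413,246),(262,342),(116,222)])):
    M=f(mp,.003);B=f(bp,.051);P=f(pp,.055)
    print(nm,"mat",M.tolist(),"\n post",P,"\n box",B.tolist(),B.mean(0),[round(float(np.linalg.norm(B[i]-B[i-1])),4) for i in range(4)],[round(float(np.linalg.norm(M[i]-M[i-1])),4) for i in range(4)])
    for Q in (M,B):
        print([round(float(np.degrees(np.arctan2(*(Q[a]-Q[b])[::-1]))),2) for a,b in((0,1),(1,2),(3,2),(0,3))])
    e=M.mean(0)
    d=((M[0]-M[3])+(M[1]-M[2])); d/=np.linalg.norm(d); p=np.array([-d[1],d[0]])
    print(" mat x dir",d,"post from mat",e+0*d+.06*p)
E
```

```text
top mat [[0.7209, 0.3213], [0.7317, 0.1018], [0.4537, 0.0889], [0.4425, 0.3092]] 
 post [[0.5827 0.266 ]] 
 box [[0.5651, 0.2817], [0.5645, 0.1878], [0.4707, 0.1883], [0.4704, 0.2818]] [0.517675 0.2349  ] [0.0947, 0.0939, 0.0938, 0.0935] [0.2787, 0.2198, 0.2783, 0.2206]
[92.82, 2.66, 92.91, 2.49]
[89.63, -0.31, 90.18, -0.06]
 mat x dir [0.9989921  0.04488642] post from mat [0.58450681 0.26523953]
scene mat [[0.7195, 0.3215], [0.7286, 0.1023], [0.4661, 0.0884], [0.4412, 0.3075]] 
 post [[0.5808 0.2644]] 
 box [[0.5599, 0.2793], [0.5607, 0.1859], [0.4704, 0.1857], [0.4679, 0.2772]] [0.514725 0.232025] [0.092, 0.0934, 0.0903, 0.0915] [0.2787, 0.2194, 0.2629, 0.2205]
[92.38, 3.03, 96.48, 2.88]
[90.49, 0.13, 91.57, 1.31]
 mat x dir [0.99867187 0.05152172] post from mat [0.5857587  0.26484531]
```

```bash
python3 - <<'E'
from h import *
from scipy.spatial.transform import Rotation as R
s=read_state(); M=R.from_rotvec(s["eef_rot"]).as_matrix(); print(M.round(3)); a=np.degrees(np.arctan2(M[1,2],M[0,2])); print("jaw yaw",a,"j1-j6",np.degrees(s["joint_positions"][0]-s["joint_positions"][5]),np.degrees(s["joint_positions"][0]+s["joint_positions"][5]), grip_depth)
# tilt correction and turn needed for jaw yaw +-90, fingers straight down
for yaw in (90,-90,92.7,180-182.7+90):
    z=np.array([np.cos(np.radians(yaw)),np.sin(np.radians(yaw)),0]);y=np.array([0,0,-1.]);x=np.cross(y,z)
    T=np.c_[x,y,z]; print(yaw,(R.from_matrix(T@M.T).as_rotvec()/np.radians(60)).round(4))
E
```

```text
[[ 0.921 -0.001  0.389]
 [-0.389 -0.002  0.921]
 [-0.    -1.    -0.002]]
jaw yaw 67.0955324684477 j1-j6 67.0958895486268 46.63799999875904 0.0187
90 [ 0.0017 -0.0007  0.3817]
-90 [-1.0000e-03 -2.4000e-03 -2.6183e+00]
92.7 [ 0.0017 -0.0007  0.4267]
87.30000000000001 [ 0.0017 -0.0007  0.3367]
```

Request:
move_arm(series=[[[0,0,-0.654,0.25,-0.45,0,0.3],[0,0,-0.654,0.25,-0.45,0,0.3],[0,0,-0.654,0.25,-0.45,0,0.3],[0,0,-0.654,0.25,-0.45,0,0.3],[0,0,-0.654,0.25,-0.45,0,0.3]]])

```text
time_s: 0.6
tcp_pos: [0.2935, 0.4849, 0.2222]
eef_rot: [-1.4, 0.849, -0.849]
ft_force: [0.1, 0.5, -0.6]
width: 0.0551
```

Request:
move_arm(series=[[[0,0,-0.654,0.25,-0.45,0,0.3],[0,0,-0.654,0.25,-0.45,0,0.3],[0,0,-0.654,0.25,-0.45,0,0.3],[0,0,-0.654,0.25,-0.45,0,0.3],[0,0,-0.654,0.25,-0.45,0,0.3]]])

```text
time_s: 1.1
tcp_pos: [0.3434, 0.3949, 0.2222]
eef_rot: [-1.106, 1.359, -1.359]
ft_force: [-0.0, -0.1, 0.1]
width: 0.0268
```

Request:
move_arm(series=[[[0,0,-0.654,0.25,-0.45,0,0.3],[0,0,-0.654,0.25,-0.45,0,0.3],[0,0,-0.654,0.25,-0.45,0,0.3],[0,0,-0.654,0.25,-0.45,0,0.3],[0,0,-0.654,0.25,-0.45,0,0.3]]])

```text
time_s: 1.6
tcp_pos: [0.3934, 0.3049, 0.2222]
eef_rot: [-0.648, 1.828, -1.828]
ft_force: [-0.3, -0.4, 0.5]
width: 0.0264
```

Request:
move_arm(series=[[[0,0,-0.655,0.25,-0.45,0,0.3],[0,0,-0.655,0.25,-0.45,0,0.3],[0,0,-0.655,0.25,-0.45,0,0.3],[0,0,-0.655,0.25,-0.45,0,0.3],[0,0,-0.655,0.25,-0.45,0,0.3]]])

```text
time_s: 2.1
tcp_pos: [0.4433, 0.2149, 0.2222]
eef_rot: [-0.004, -2.218, 2.219]
ft_force: [-0.2, 0.1, 0.3]
width: 0.0259
```

Request:
move_arm(series=[[[0,0,0,0,0,-0.2,0.3],[0,0,0,0,0,-0.4,0.3],[0,0,0,0,0,-0.6,0.3],[0,0,0,0,0,-0.7,0.3],[0,0,0,0,0,-0.7,0.3]]])

```text
time_s: 2.6
tcp_pos: [0.4407, 0.215, 0.0797]
eef_rot: [0.009, -2.216, 2.22]
ft_force: [-0.9, -0.6, -0.3]
width: 0.0261
```

```bash
python3 - <<'E'
from h import *
b=grab("scene","1"); crop(b,250,520,110,300,"c2",2.9)
b=grab("top","1");crop(b,270,430,90,290,"c3",3)
E
```

```text
(no output)
```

View pics/c2.png

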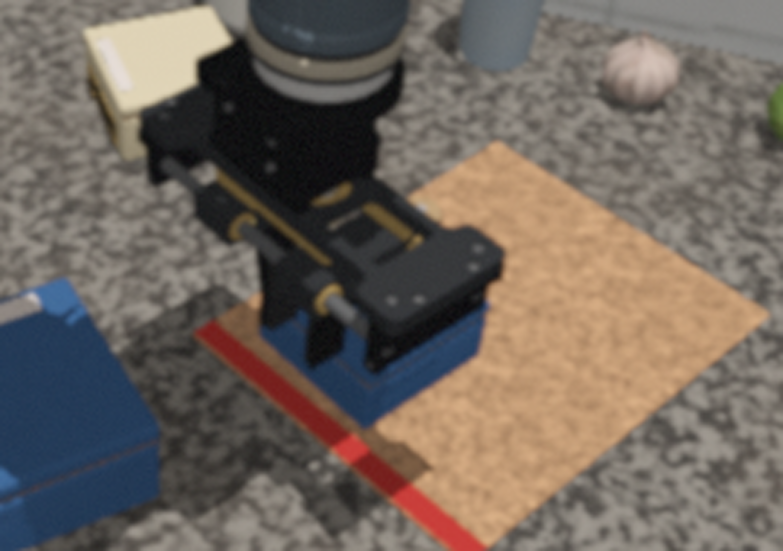

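View pics/c3.png

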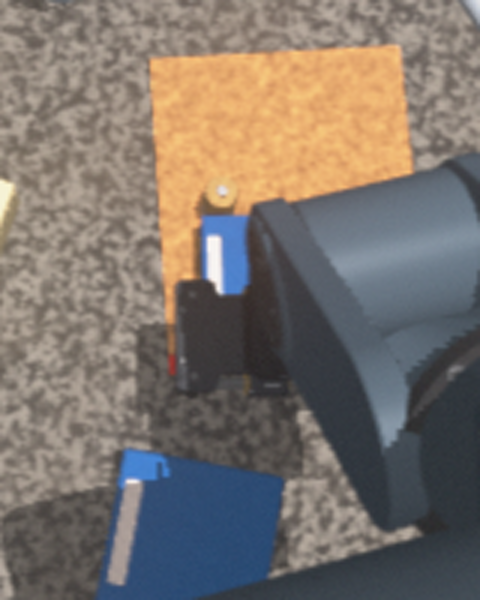

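Request:
move_arm(series=[[[0,0,0,0,0,-0.1,0.3],[0,0,0,0,0,-0.2,0.3],[0,0,0,0,0,-0.28,0.3],[0,0,0,0,0,-0.33,0.3],[0,0,0,0,0,-0.33,0.3]]])

```text
time_s: 3.2
tcp_pos: [0.4435, 0.2158, 0.0167]
eef_rot: [-0.001, 2.221, -2.221]
ft_force: [0.4, -0.1, -0.0]
width: 0.026
```

```bash
python3 - <<'E'
from h import *
s=read_state();print({k:np.round(s[k],4).tolist() for k in("tcp_pos","eef_rot","ft_force","joint_positions")})
b=grab("scene","2"); crop(b,250,520,110,300,"c4",2.9)
E
```

```text
{'tcp_pos': [0.4435, 0.2158, 0.0167], 'eef_rot': [-0.0011, 2.2207, -2.2206], 'ft_force': [0.3829, -0.1126, -0.0285], 'joint_positions': [0.2258, 0.7135, 1.9079, 0.0, 0.5198, 1.7953]}
```

View pics/c4.png

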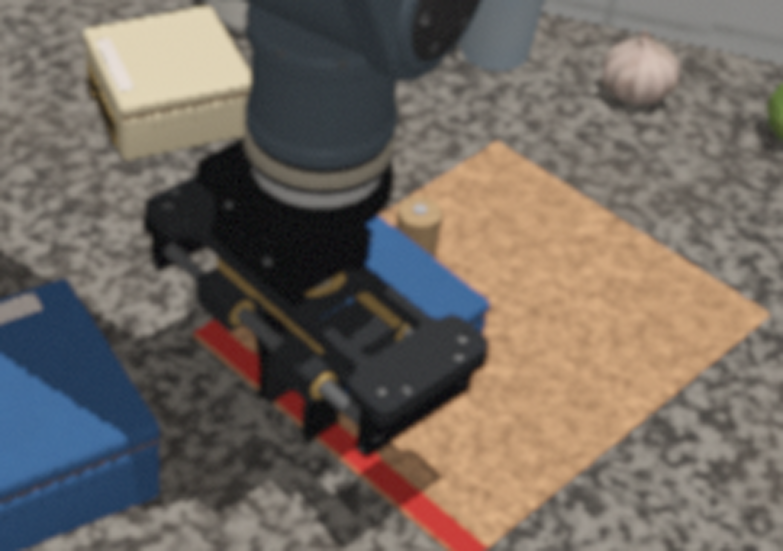

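Request:
move_arm(series=[[[0,0,0,0.03,0,0,0.3],[0,0,0,0.06,0,0,0.3],[0,0,0,0.08,0,0,0.3],[0,0,0,0.09,0,0,0.3],[0,0,0,0.1,0,0,0.3]]])

```text
time_s: 3.75
tcp_pos: [0.4624, 0.2155, 0.0167]
eef_rot: [0.004, -2.221, 2.222]
ft_force: [-1.7, 0.3, 2.4]
width: 0.0261
```

```bash
python3 - <<'E'
from h import *
s=read_state();print({k:np.round(s[k],4).tolist() for k in("tcp_pos","eef_rot","ft_force","torque")})
b=grab("scene","3"); crop(b,250,520,110,300,"c5",2.9)
E
```

```text
{'tcp_pos': [0.4624, 0.2155, 0.0167], 'eef_rot': [0.0035, -2.2209, 2.2216], 'ft_force': [-1.6532, 0.3393, 2.4454], 'torque': [0.0237, 0.5205, 0.0865]}
```

View pics/c5.png

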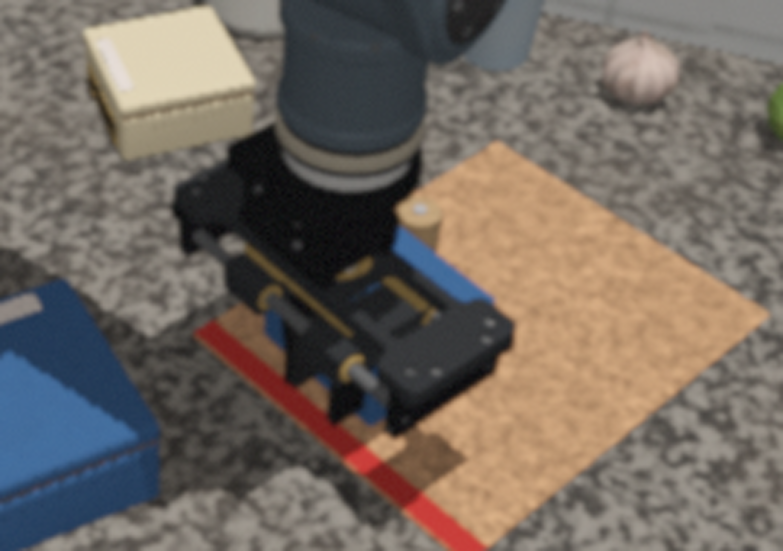

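```bash
python3 - <<'E'
import numpy as np
r0=np.array([-.1195,-.05])
rot=lambda a:np.array([[np.cos(a),-np.sin(a)],[np.sin(a),np.cos(a)]])
for k in range(6):
    r=rot(np.radians(15*k))@r0
    print(k*15,[((rot(np.radians(3*j))-np.eye(2))@r/.2).round(4).tolist() for j in range(1,6)])
print(rot(np.radians(90))@r0+[.583,.2655],rot(np.radians(92.7))@r0+[.583,.2655])
E
```

```text
0 [[0.0139, -0.0309], [0.0294, -0.0611], [0.0465, -0.0904], [0.065, -0.1188], [0.0851, -0.1461]]
15 [[0.0214, -0.0263], [0.0442, -0.0514], [0.0683, -0.0753], [0.0936, -0.0979], [0.12, -0.1191]]
30 [[0.0275, -0.0198], [0.056, -0.0382], [0.0854, -0.055], [0.1157, -0.0703], [0.1467, -0.084]]
45 [[0.0317, -0.012], [0.064, -0.0224], [0.0968, -0.0311], [0.13, -0.038], [0.1635, -0.0432]]
60 [[0.0337, -0.0034], [0.0676, -0.0051], [0.1015, -0.005], [0.1354, -0.0031], [0.1691, 0.0006]]
75 [[0.0335, 0.0054], [0.0666, 0.0126], [0.0993, 0.0215], [0.1315, 0.0321], [0.1632, 0.0443]]
[0.633 0.146] [0.63857371 0.14848798]
```

Request:
move_arm(series=[[[0,0,0.05,0.014,-0.031,0,0.3],[0,0,0.1,0.03,-0.061,0,0.3],[0,0,0.15,0.047,-0.09,0,0.3],[0,0,0.2,0.065,-0.119,0,0.3],[0,0,0.25,0.085,-0.146,0,0.3]]])

```text
time_s: 4.3
tcp_pos: [0.4802, 0.1863, 0.0164]
eef_rot: [-0.278, 2.08, -2.08]
ft_force: [-0.2, 0.9, -0.3]
width: 0.026
```

```bash
python3 - <<'E'
from h import *
s=read_state();print({k:np.round(s[k],4).tolist() for k in("tcp_pos","eef_rot","ft_force","torque")})
b=grab("scene","4"); crop(b,250,520,110,300,"c6",2.9)
b=grab("top","4");crop(b,270,430,90,290,"c7",3)
E
```

```text
{'tcp_pos': [0.4802, 0.1863, 0.0164], 'eef_rot': [-0.2778, 2.0799, -2.0799], 'ft_force': [-0.2299, 0.8866, -0.258], 'torque': [0.0751, 0.3395, 0.0795]}
```

View pics/c6.png

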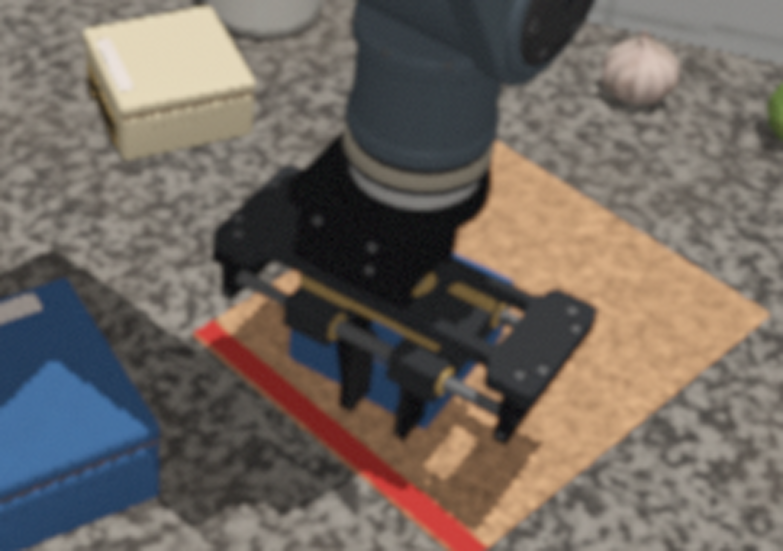

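View pics/c7.png

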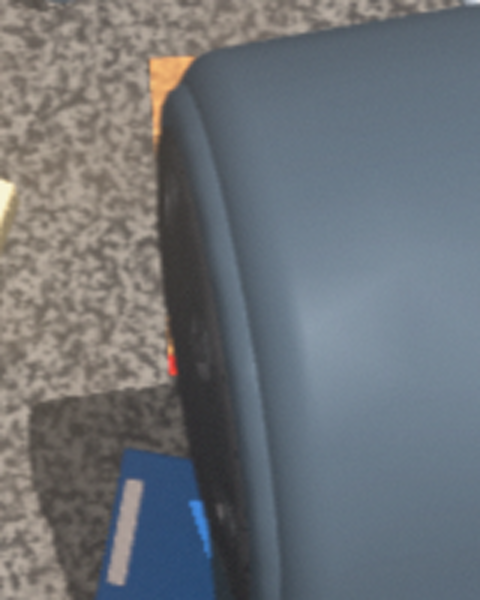

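Box follows the fingers with small forces; continuing the arc.

Request:
move_arm(series=[[[0,0,0.05,0.021,-0.026,0,0.3],[0,0,0.1,0.044,-0.051,0,0.3],[0,0,0.15,0.068,-0.075,0,0.3],[0,0,0.2,0.094,-0.098,0,0.3],[0,0,0.25,0.12,-0.119,0,0.3]]])

```text
time_s: 4.9
tcp_pos: [0.5041, 0.1628, 0.0164]
eef_rot: [-0.519, 1.926, -1.926]
ft_force: [-0.9, -0.1, -0.0]
width: 0.0257
```

```bash
python3 - <<'E'
from h import *
s=read_state();print({k:np.round(s[k],4).tolist() for k in("tcp_pos","eef_rot","ft_force","torque")})
b=grab("scene","5"); crop(b,250,520,110,300,"c8",2.9)
E
```

```text
{'tcp_pos': [0.5041, 0.1628, 0.0164], 'eef_rot': [-0.5185, 1.9257, -1.9255], 'ft_force': [-0.9378, -0.0693, -0.0089], 'torque': [-0.0625, 0.2854, 0.0119]}
```

View pics/c8.png

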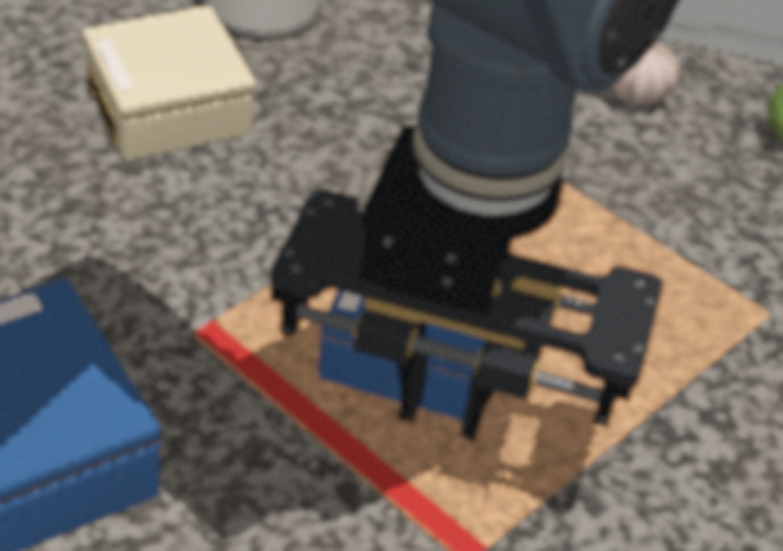

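Request:
move_arm(series=[[[0,0,0,-0.017,-0.01,0,0.3],[0,0,0,-0.042,0.033,0,0.3],[0,0,0,-0.067,0.077,0,0.3],[0,0,0,-0.05,0.087,0,0.3],[0,0,0,-0.05,0.087,0,0.3]]])

```text
time_s: 5.45
tcp_pos: [0.4936, 0.181, 0.0165]
eef_rot: [-0.52, 1.926, -1.925]
ft_force: [-1.7, -0.7, -0.2]
width: 0.0262
```

```bash
python3 - <<'E'
from h import *
s=read_state();print({k:np.round(s[k],4).tolist() for k in("tcp_pos","eef_rot","ft_force","torque")})
b=grab("scene","6"); crop(b,250,520,110,300,"c9",2.9)
r0=np.array([-.1195,-.03])
rot=lambda a:np.array([[np.cos(a),-np.sin(a)],[np.sin(a),np.cos(a)]])
print(rot(np.radians(30))@r0+[.583,.2655])
for k in range(2,6):
    r=rot(np.radians(15*k))@r0
    print(k*15,[((rot(np.radians(3*j))-np.eye(2))@r/.2).round(3).tolist() for j in range(1,6)])
E
```

```text
{'tcp_pos': [0.4936, 0.181, 0.0165], 'eef_rot': [-0.5199, 1.9256, -1.9254], 'ft_force': [-1.6738, -0.7132, -0.1745], 'torque': [-0.1082, 0.3548, 0.0048]}
[0.49450996 0.17976924]
30 [[0.023, -0.023], [0.047, -0.044], [0.073, -0.064], [0.099, -0.083], [0.126, -0.1]]
45 [[0.028, -0.016], [0.057, -0.03], [0.087, -0.043], [0.117, -0.054], [0.148, -0.064]]
60 [[0.031, -0.008], [0.063, -0.014], [0.095, -0.019], [0.127, -0.022], [0.159, -0.024]]
75 [[0.032, 0.0], [0.064, 0.002], [0.096, 0.006], [0.128, 0.011], [0.16, 0.018]]
```

View pics/c9.png

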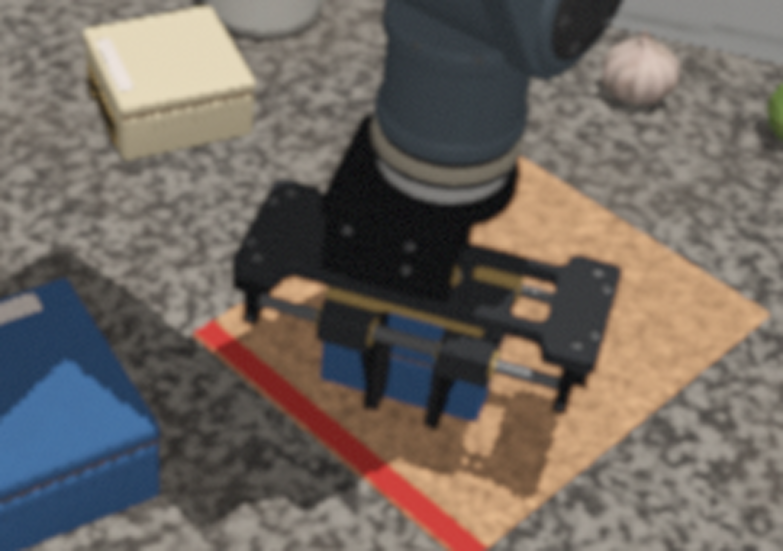

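The fingers now bear near the middle of the face, which spans about (322,380) to (478,418) in the crop.

Request:
move_arm(series=[[[0,0,0.05,0.023,-0.023,0,0.3],[0,0,0.1,0.047,-0.044,0,0.3],[0,0,0.15,0.073,-0.064,0,0.3],[0,0,0.2,0.099,-0.083,0,0.3],[0,0,0.25,0.126,-0.1,0,0.3]]])

```text
time_s: 6.0
tcp_pos: [0.5194, 0.1598, 0.0164]
eef_rot: [-0.732, 1.758, -1.758]
ft_force: [-0.9, 0.6, -0.5]
width: 0.0264
```

Request:
move_arm(series=[[[0,0,0.05,0.028,-0.016,0,0.3],[0,0,0.1,0.057,-0.03,0,0.3],[0,0,0.15,0.087,-0.043,0,0.3],[0,0,0.2,0.117,-0.054,0,0.3],[0,0,0.25,0.148,-0.064,0,0.3]]])

```text
time_s: 6.5
tcp_pos: [0.5489, 0.1469, 0.0164]
eef_rot: [-0.917, 1.582, -1.581]
ft_force: [-0.3, -0.4, -0.6]
width: 0.0265
```

```bash
python3 - <<'E'
from h import *
s=read_state();print({k:np.round(s[k],4).tolist() for k in("tcp_pos","eef_rot","ft_force","torque")})
b=grab("scene","7"); crop(b,250,520,110,300,"c10",2.9)
E
```

```text
{'tcp_pos': [0.5489, 0.1469, 0.0164], 'eef_rot': [-0.9173, 1.5818, -1.5814], 'ft_force': [-0.3082, -0.4468, -0.5998], 'torque': [-0.1257, 0.3024, 0.0215]}
```

View pics/c10.png

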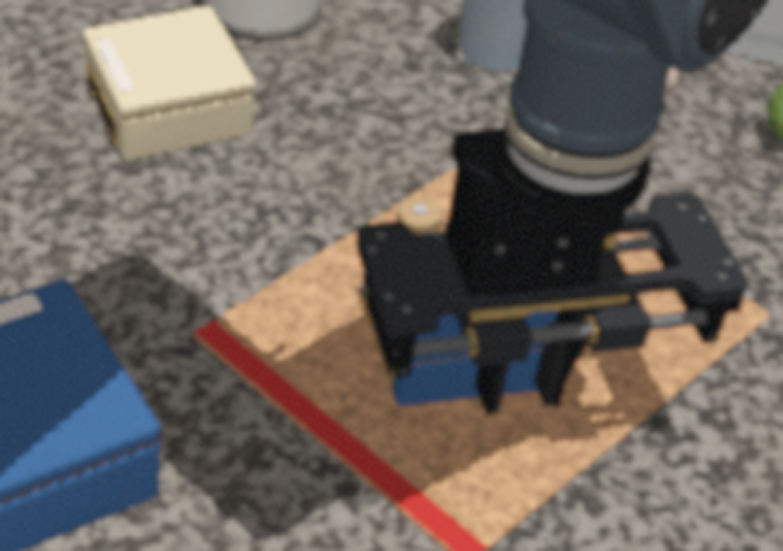

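Request:
move_arm(series=[[[0,0,0,-0.01,-0.017,0,0.3],[0,0,0,-0.036,-0.002,0,0.3],[0,0,0,-0.062,0.013,0,0.3],[0,0,0,-0.052,0.03,0,0.3],[0,0,0,-0.052,0.03,0,0.3]]])

```text
time_s: 7.05
tcp_pos: [0.5369, 0.1536, 0.0164]
eef_rot: [-0.919, 1.583, -1.582]
ft_force: [-3.0, -1.3, 1.1]
width: 0.026
```

```bash
python3 - <<'E'
from h import *
s=read_state();print({k:np.round(s[k],4).tolist() for k in("tcp_pos","eef_rot","ft_force","torque")})
r0=np.array([-.1195,-.018])
rot=lambda a:np.array([[np.cos(a),-np.sin(a)],[np.sin(a),np.cos(a)]])
print(rot(np.radians(60))@r0+[.583,.2655])
for k in range(4,6):
    r=rot(np.radians(15*k))@r0
    print(k*15,[((rot(np.radians(3*j))-np.eye(2))@r/.2).round(3).tolist() for j in range(1,6)])
E
```

```text
{'tcp_pos': [0.5369, 0.1536, 0.0164], 'eef_rot': [-0.9194, 1.5833, -1.5816], 'ft_force': [-3.0046, -1.3112, 1.1256], 'torque': [-0.3852, 0.5135, 0.0697]}
[0.53883846 0.15300996]
60 [[0.03, -0.011], [0.06, -0.02], [0.091, -0.028], [0.122, -0.034], [0.153, -0.038]]
75 [[0.032, -0.003], [0.063, -0.004], [0.095, -0.003], [0.126, -0.001], [0.158, 0.003]]
```

Request:
move_arm(series=[[[0,0,0.05,0.03,-0.011,0,0.3],[0,0,0.1,0.06,-0.02,0,0.3],[0,0,0.15,0.091,-0.028,0,0.3],[0,0,0.2,0.122,-0.034,0,0.3],[0,0,0.25,0.153,-0.038,0,0.3]]])

```text
time_s: 7.55
tcp_pos: [0.5681, 0.1451, 0.0163]
eef_rot: [-1.08, 1.398, -1.396]
ft_force: [-1.7, -2.9, 1.3]
width: 0.0264
```

```bash
python3 - <<'E'
from h import *
s=read_state();print({k:np.round(s[k],4).tolist() for k in("tcp_pos","eef_rot","ft_force","torque")})
b=grab("scene","8"); crop(b,250,520,110,300,"c11",2.9)
E
```

```text
{'tcp_pos': [0.5681, 0.1451, 0.0163], 'eef_rot': [-1.0797, 1.3978, -1.3962], 'ft_force': [-1.6877, -2.8577, 1.2975], 'torque': [-0.64, 0.5017, 0.1078]}
```

View pics/c11.png

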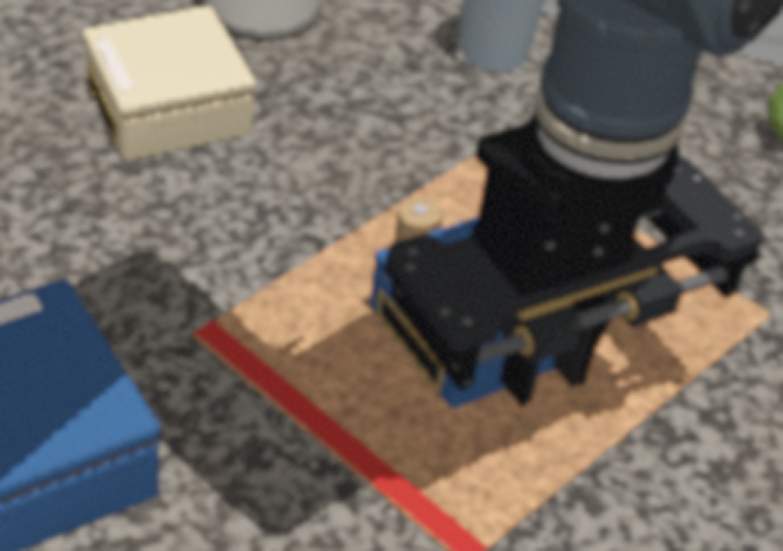

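Request:
move_arm(series=[[[0,0,0.05,0.032,-0.003,0,0.3],[0,0,0.1,0.063,-0.004,0,0.3],[0,0,0.15,0.095,-0.003,0,0.3],[0,0,0.2,0.126,-0.001,0,0.3],[0,0,0.25,0.158,0.003,0,0.3]]])

```text
time_s: 8.1
tcp_pos: [0.6008, 0.1447, 0.0163]
eef_rot: [-1.214, 1.205, -1.208]
ft_force: [-0.5, -7.5, -0.4]
width: 0.026
```

```bash
python3 - <<'E'
from h import *
s=read_state();print({k:np.round(s[k],4).tolist() for k in("tcp_pos","eef_rot","ft_force","torque")})
b=grab("scene","9"); crop(b,250,520,110,300,"c12",2.9)
b=grab("top","9");crop(b,270,430,90,290,"c13",3)
E
```

```text
{'tcp_pos': [0.6008, 0.1447, 0.0163], 'eef_rot': [-1.2138, 1.2052, -1.2075], 'ft_force': [-0.4504, -7.5352, -0.4168], 'torque': [-1.1588, 0.1896, 0.2064]}
```

View pics/c12.png

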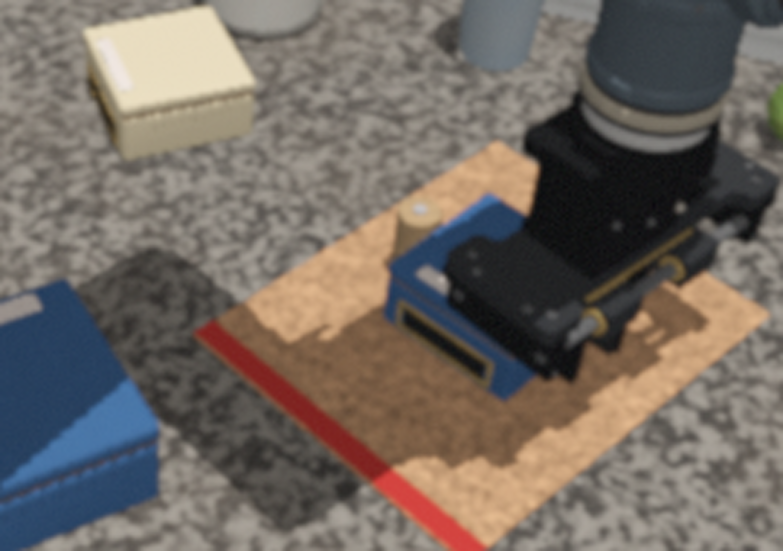

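View pics/c13.png

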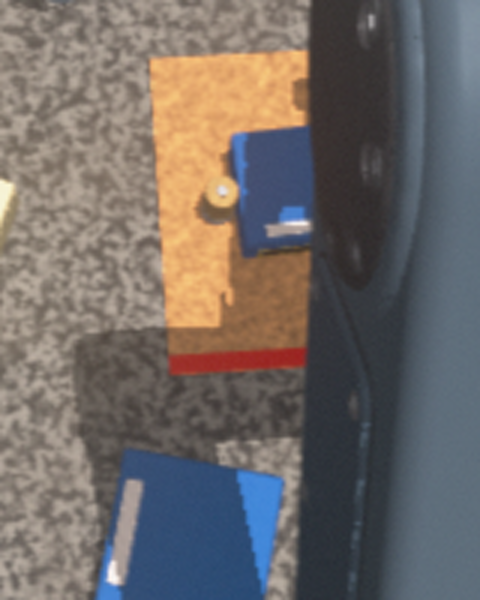

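```bash
python3 - <<'E'
from h import *
b=cv2.imread("pics/top9.png"); crop(b,335,380,125,180,"c14",10)
E
```

```text
(no output)
```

View pics/c14.png

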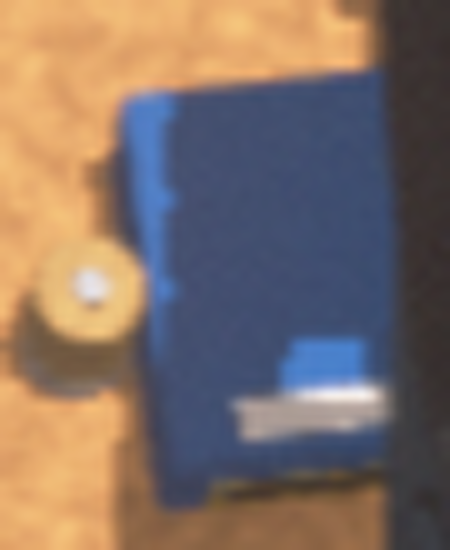

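```bash
python3 - <<'E'
from h import *
cv=lambda p,x0,y0,k:(np.array(p)+.5)/k-.5+[x0,y0]
A,B,C=ray("top",cv([(125,98),(160,472),(380,72)],335,125,10),.051)[:,:2]
print(A,B,C,np.linalg.norm(A-B),np.degrees(np.arctan2(*(A-B)[::-1])),np.degrees(np.arctan2(*(A-C)[::-1]))-90)
P=ray("top",cv([(92,288)],335,125,10),.055);print(P)
E
```

```text
[0.63328053 0.25556319] [0.53898149 0.24965167] [0.63932992 0.19279805] 0.09448414857495008 3.58712524480596 5.505246085592958
[[0.58382171 0.26516595 0.055     ]]
```

Request:
move_arm(series=[[[0,0,0,0,-0.06,0,0.3],[0,0,0,0,-0.13,0,0.3],[0,0,0,0,-0.13,0.15,0.4],[0,0,0,0,-0.13,0.35,0.5],[0,0,0,0,-0.13,0.5,0.5]]])

```text
time_s: 8.7
tcp_pos: [0.6015, 0.1194, 0.1183]
eef_rot: [-1.207, 1.208, -1.21]
ft_force: [1.2, -0.3, -0.4]
width: 0.0401
```

Request:
move_arm(series=[[[0,0,-0.7,-0.2,0.1,0,0.5],[0,0,-0.7,-0.4,0.2,0,0.5],[0,0,-0.7,-0.48,0.3,0,0.5],[0,0,-0.7,-0.48,0.4,0,0.5],[0,0,-0.7,-0.48,0.4,0,0.5]]])

```text
time_s: 9.2
tcp_pos: [0.5044, 0.2019, 0.117]
eef_rot: [-0.764, 1.728, -1.726]
ft_force: [-0.7, 0.1, -0.5]
width: 0.0434
```

Request:
move_arm(series=[[[0,0,-0.755,0,0,0,0.5],[0,0,-0.755,0,0,0,0.5],[0,0,-0.755,0,0,0,0.5],[0,0,-0.755,0,0,0,0.5],[0,0,-0.755,0,0,0,0.5]]])

```text
time_s: 9.7
tcp_pos: [0.5051, 0.1998, 0.1167]
eef_rot: [-0.088, 2.18, -2.179]
ft_force: [0.2, -0.0, -0.3]
width: 0.0435
```

```bash
python3 - <<'E'
from h import *
from scipy.spatial.transform import Rotation as R
s=read_state();print({k:np.round(s[k],4).tolist() for k in("time_s","tcp_pos","eef_rot","ft_force","joint_positions")})
M=R.from_rotvec(s["eef_rot"]).as_matrix(); print(np.degrees(np.arctan2(M[1,2],M[0,2])),M[:,1])
b=grab("scene","10"); crop(b,250,520,110,300,"c15",2.9)
b=grab("top","10");crop(b,300,430,90,220,"c16",4.5)
E
```

```text
{'time_s': 9.7, 'tcp_pos': [0.5051, 0.1998, 0.1167], 'eef_rot': [-0.088, 2.18, -2.1788], 'ft_force': [0.1953, -0.0186, -0.2991], 'joint_positions': [0.1706, 0.5696, 1.7355, 0.0006, 0.8356, 1.6594]}
-85.32844631073282 [ 7.82993814e-04  6.03962777e-04 -9.99999511e-01]
```

View pics/c15.png

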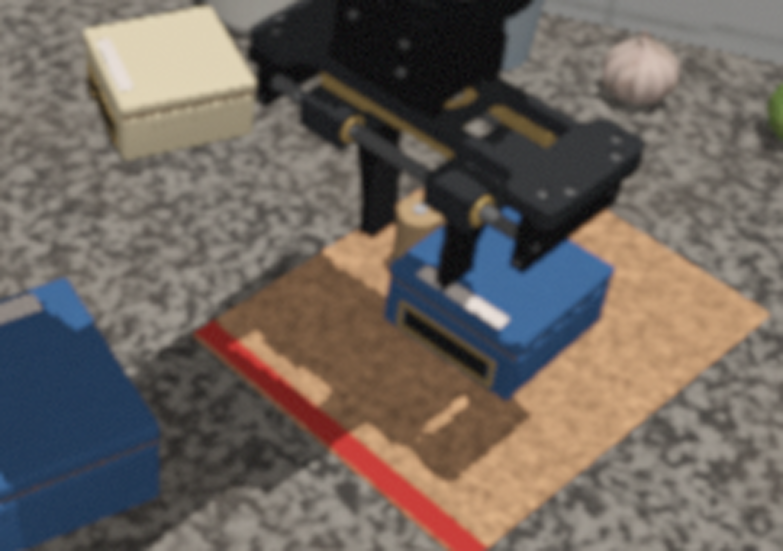

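View pics/c16.png

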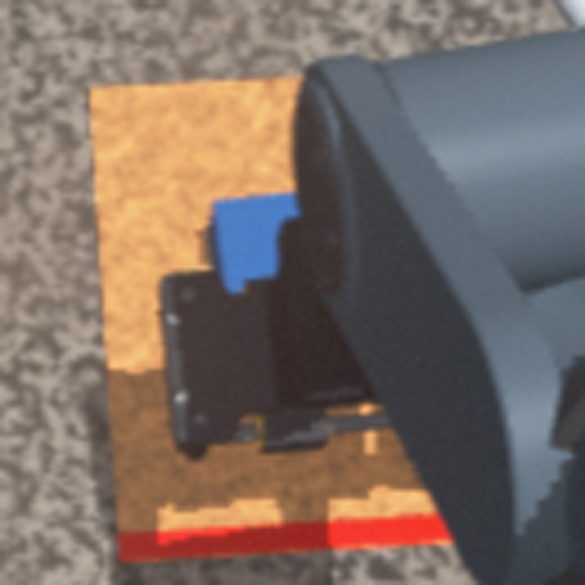

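Request:
move_arm(series=[[[0,0,0,0,0,-0.15,0.5],[0,0,0,0,0,-0.3,0.5],[0,0,0,0,0,-0.42,0.5],[0,0,0,0,0,-0.5,0.5],[0,0,0,0,0,-0.5,0.5]]])

```text
time_s: 10.3
tcp_pos: [0.5033, 0.1996, 0.0146]
eef_rot: [-0.104, 2.176, -2.177]
ft_force: [-0.4, 1.0, 0.2]
width: 0.0434
```

```bash
python3 - <<'E'
from h import *
from scipy.spatial.transform import Rotation as R
s=read_state();print({k:np.round(s[k],4).tolist() for k in("time_s","tcp_pos","eef_rot","ft_force","joint_positions")})
M=R.from_rotvec(s["eef_rot"]).as_matrix(); print(np.degrees(np.arctan2(M[1,2],M[0,2])),M[:,1])
b=grab("scene","11"); crop(b,350,500,150,270,"c17",5)
E
```

```text
{'time_s': 10.3, 'tcp_pos': [0.5033, 0.1996, 0.0146], 'eef_rot': [-0.104, 2.1765, -2.1773], 'ft_force': [-0.3612, 1.0088, 0.2185], 'joint_positions': [0.171, 0.7461, 1.7821, 0.0003, 0.6179, 1.6505]}
-84.78219557291982 [-4.41267429e-03 -5.92396485e-04 -9.99990089e-01]
```

View pics/c17.png

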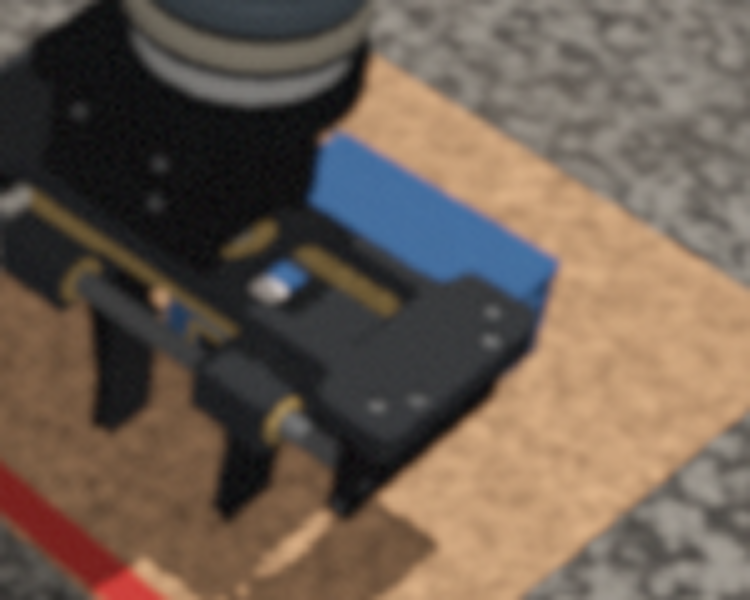

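Request:
move_arm(series=[[[0,0,-0.04,0.03,0,0,0.5],[0,0,-0.042,0.06,0,0,0.5],[0,0,-0.042,0.09,0,0,0.5],[0,0,-0.042,0.11,0,0,0.5],[0,0,-0.042,0.11,0,0,0.5]]])

```text
time_s: 10.85
tcp_pos: [0.5281, 0.2003, 0.0171]
eef_rot: [-0.048, 2.198, -2.197]
ft_force: [-1.0, 0.4, -0.6]
width: 0.0436
```

```bash
python3 - <<'E'
from h import *
from scipy.spatial.transform import Rotation as R
s=read_state();print({k:np.round(s[k],4).tolist() for k in("time_s","tcp_pos","eef_rot","ft_force","joint_positions")})
M=R.from_rotvec(s["eef_rot"]).as_matrix(); print(np.degrees(np.arctan2(M[1,2],M[0,2])),M[:,1])
b=grab("scene","12"); crop(b,350,500,150,270,"c18",5)
E
```

```text
{'time_s': 10.85, 'tcp_pos': [0.5281, 0.2003, 0.0171], 'eef_rot': [-0.0476, 2.1978, -2.1971], 'ft_force': [-1.0127, 0.4092, -0.5803], 'joint_positions': [0.1647, 0.756, 1.7261, 0.0, 0.6574, 1.6902]}
-87.40160902462478 [ 2.06934507e-03  3.51561870e-04 -9.99997797e-01]
```

View pics/c18.png

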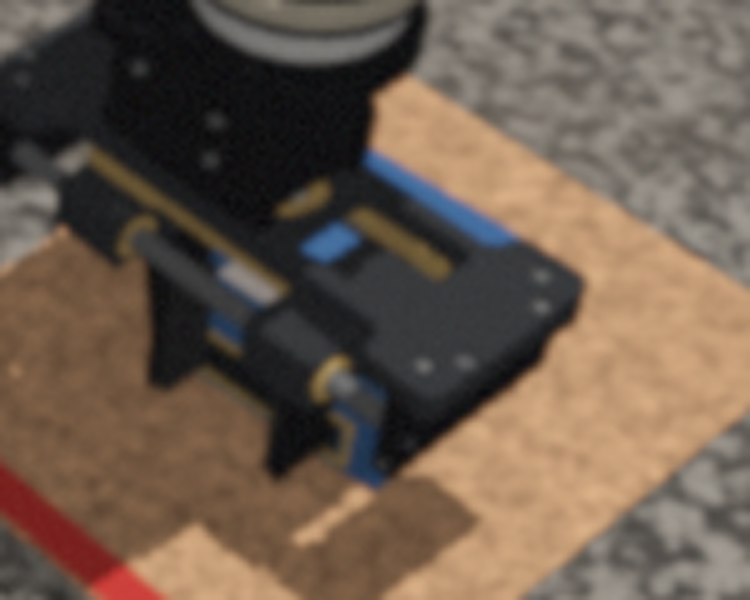

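Request:
move_arm(series=[[[0,0,0,0.03,0,0,0.5],[0,0,0,0.06,0,0,0.5],[0,0,0,0.09,0,0,0.5],[0,0,0,0.115,0,0,0.5],[0,0,0,0.135,0,0,0.5]]])

```text
time_s: 11.4
tcp_pos: [0.5542, 0.2002, 0.0164]
eef_rot: [-0.05, 2.199, -2.199]
ft_force: [-1.8, 0.2, 0.3]
width: 0.0435
```

```bash
python3 - <<'E'
from h import *
from scipy.spatial.transform import Rotation as R
s=read_state();print({k:np.round(s[k],4).tolist() for k in("time_s","tcp_pos","eef_rot","ft_force","torque")})
b=grab("scene","13"); crop(b,350,500,150,270,"c19",5)
b=grab("top","13");crop(b,300,430,90,220,"c20",4.5)
E
```

```text
{'time_s': 11.4, 'tcp_pos': [0.5542, 0.2002, 0.0164], 'eef_rot': [-0.0498, 2.1988, -2.1989], 'ft_force': [-1.7722, 0.1917, 0.3348], 'torque': [-0.0219, 0.4408, 0.0114]}
```

View pics/c19.png

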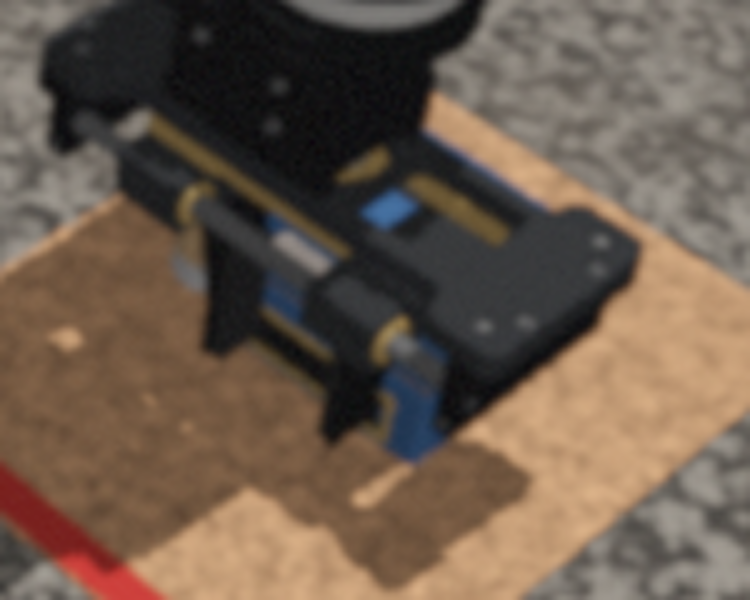

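View pics/c20.png

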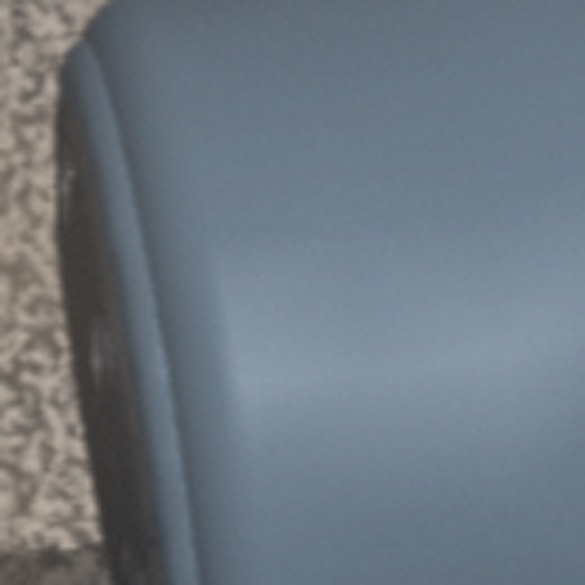

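Request:
move_arm(series=[[[0,0,0,-0.06,0,0,0.5],[0,0,0,-0.12,0,0,0.5],[0,0,0,-0.15,0,0.15,0.3],[0,0,0,-0.15,0,0.4,0.3],[0,0,0,-0.15,0,0.6,0.3]]])

```text
time_s: 12.0
tcp_pos: [0.5219, 0.2003, 0.1378]
eef_rot: [-0.052, 2.199, -2.199]
ft_force: [0.6, 0.9, -0.3]
width: 0.0289
```

Request:
move_arm(series=[[[0,0,0.1,0,-0.2,0.1,0.3],[0,0,0.2,0,-0.4,0.2,0.3],[0,0,0.3,0,-0.6,0.2,0.3],[0,0,0.4,0,-0.8,0.2,0.3],[0,0,0.5,0,-0.9,0.2,0.3]]])

```text
time_s: 12.5
tcp_pos: [0.5224, 0.018, 0.1767]
eef_rot: [-0.557, 1.897, -1.898]
ft_force: [-0.1, 0.2, -1.1]
width: 0.0259
```

```bash
python3 - <<'E'
from h import *
from scipy.spatial.transform import Rotation as R
s=read_state();print({k:np.round(s[k],4).tolist() for k in("time_s","tcp_pos","eef_rot","ft_force","torque")})
b=grab("scene","14"); crop(b,310,520,140,300,"c21",3.8)
b=grab("top","14");crop(b,310,420,95,220,"c22",5)
E
```

```text
{'time_s': 12.5, 'tcp_pos': [0.5224, 0.018, 0.1767], 'eef_rot': [-0.5574, 1.8968, -1.8981], 'ft_force': [-0.1241, 0.2286, -1.0788], 'torque': [-0.1111, 0.1469, 0.081]}
```

View pics/c21.png

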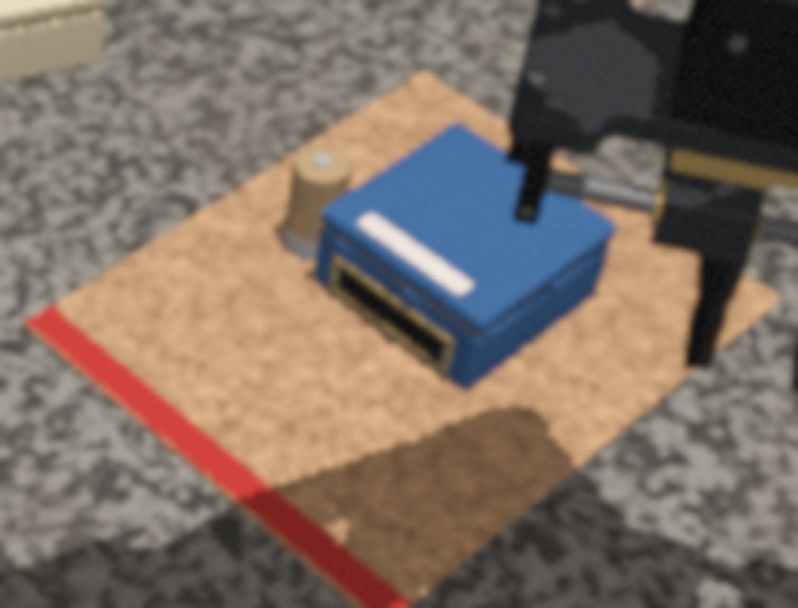

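View pics/c22.png

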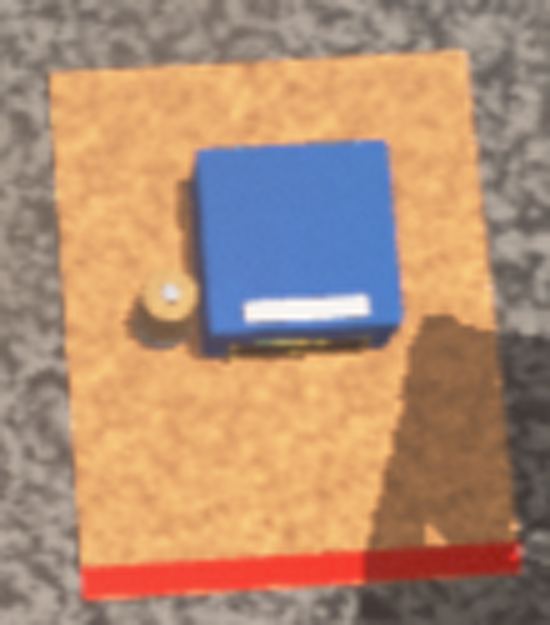

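```bash
cat > m.py <<'E'
from h import *
import sys
cv=lambda p,x0,y0,k:(np.array(p)+.5)/k-.5+[x0,y0]
def rep(B,P=np.array([.583,.2655]),phi=2.7):
    c=B.mean(0); an=[np.degrees(np.arctan2(*(B[a]-B[b])[::-1]))-o for a,b,o in((0,1,90),(3,2,90),(1,2,0),(0,3,0))]
    yaw=np.mean(an); t=np.radians(yaw); l=np.array([[np.cos(t),np.sin(t)],[-np.sin(t),np.cos(t)]])@(P-c)
    print("c",c.round(4),"angs",np.round(an,2),"yaw",round(yaw,2),"post local",l.round(4),"gap",round(l[1]-.062,4),[round(float(np.linalg.norm(B[i]-B[i-1])),4) for i in range(4)])
E
python3 - <<'E'
from m import *
rep(ray("top",cv([(197,151),(387,142),(401,322),(207,335)],310,95,5),.051)[:,:2])
rep(ray("scene",cv([(457,124),(613,228),(482,330),(325,213)],310,140,3.8),.051)[:,:2])
b=cv2.imread("pics/top14.png");h=cv2.cvtColor(b,cv2.COLOR_BGR2HSV);H,S,V=[h[:,:,k].astype(int) for k in range(3)]
m=(H>100)&(H<122)&(S>120)&(V>120); m[:,:310]=0;m[:,420:]=0;m[:95]=0;m[220:]=0
c=blobs(m)[0]; c=cv2.convexHull(c); a=cv2.approxPolyDP(c,4,True)[:,0]; print(a.tolist(),cv2.minAreaRect(c))
E
```

```text
c [0.6133 0.202 ] angs [2.29 3.31 1.63 1.38] yaw 2.15 post local [-0.0279  0.0646] gap 0.0026 [0.0937, 0.0939, 0.092, 0.0944]
c [0.6095 0.1982] angs [1.62 1.19 3.91 3.3 ] yaw 2.51 post local [-0.0236  0.0684] gap 0.0064 [0.0929, 0.0923, 0.0937, 0.0933]
[[386, 124], [389, 158], [353, 161], [350, 126]] ((369.3753662109375, 142.25692749023438), (36.27739334106445, 37.99696350097656), 86.8201675415039)
```

Request:
move_arm(series=[[[0,0,0.12,0.1,0.05,0,0.5],[0,0,0.24,0.2,0.1,0,0.5],[0,0,0.36,0.3,0.15,0,0.5],[0,0,0.48,0.4,0.2,0,0.5],[0,0,0.6,0.45,0.25,0,0.5]]])

```text
time_s: 13.1
tcp_pos: [0.6144, 0.0724, 0.1762]
eef_rot: [-1.01, 1.476, -1.476]
ft_force: [0.9, -0.4, 1.4]
width: 0.0432
```

Request:
move_arm(series=[[[0,0,0.12,0,0.06,-0.1,0.5],[0,0,0.24,0,0.12,-0.2,0.5],[0,0,0.36,0,0.18,-0.3,0.5],[0,0,0.4,0,0.2,-0.3,0.5],[0,0,0.4,0,0.2,-0.3,0.5]]])

```text
time_s: 13.6
tcp_pos: [0.6118, 0.1126, 0.1153]
eef_rot: [-1.232, 1.178, -1.173]
ft_force: [0.6, 1.0, 0.1]
width: 0.0431
```

```bash
cat >> h.py <<'E'
from scipy.spatial.transform import Rotation as R
def st():
    s=read_state();print({k:np.round(s[k],4).tolist() for k in("time_s","tcp_pos","ft_force","torque","width")})
    M=R.from_rotvec(s["eef_rot"]).as_matrix(); print("yaw",np.degrees(np.arctan2(M[1,2],M[0,2])),M[:,1].round(4))
E
python3 -c "
from h import *
st()"
```

```text
{'time_s': 13.6, 'tcp_pos': [0.6118, 0.1126, 0.1153], 'ft_force': [0.553, 1.0424, 0.0884], 'torque': [-0.0588, 0.0583, 0.0038], 'width': 0.0431}
yaw 2.6283057666433494 [-3.2e-03  5.0e-04 -1.0e+00]
```

Yaw 2.6°, TCP at (0.612, 0.113), 41 mm from the box's right face centre line. Going down.

Request:
move_arm(series=[[[0,0,0,0,0,-0.15,0.5],[0,0,0,0,0,-0.3,0.5],[0,0,0,0,0,-0.42,0.5],[0,0,0,0,0,-0.5,0.5],[0,0,0,0,0,-0.5,0.5]]])

```text
time_s: 14.1
tcp_pos: [0.612, 0.1106, 0.0147]
eef_rot: [-1.233, 1.18, -1.175]
ft_force: [-0.3, -0.1, -0.4]
width: 0.0435
```

Request:
move_arm(series=[[[0,0,0,0,0.03,0,0.5],[0,0,0,0,0.06,0,0.5],[0,0,0,0,0.09,0,0.5],[0,0,0,0,0.12,0,0.5],[0,0,0,0,0.14,0,0.5]]])

```text
time_s: 14.6
tcp_pos: [0.6141, 0.1392, 0.0173]
eef_rot: [-1.229, 1.175, -1.176]
ft_force: [0.2, 0.3, 1.3]
width: 0.0438
```

```bash
python3 - <<'E'
from h import *
st()
b=grab("scene","15"); crop(b,310,520,140,300,"c23",3.8)
b=grab("top","15");crop(b,310,420,95,220,"c24",5)
E
```

```text
{'time_s': 14.6, 'tcp_pos': [0.6141, 0.1392, 0.0173], 'ft_force': [0.1559, 0.2665, 1.3059], 'torque': [-0.1068, 0.011, 0.0163], 'width': 0.0438}
yaw 2.6171596298002777 [ 1.2e-03  1.0e-04 -1.0e+00]
```

View pics/c23.png

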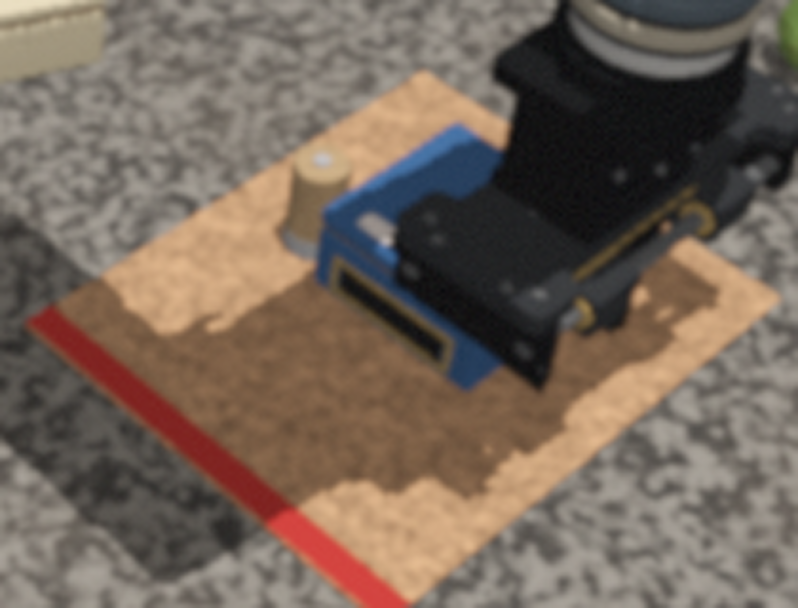

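View pics/c24.png

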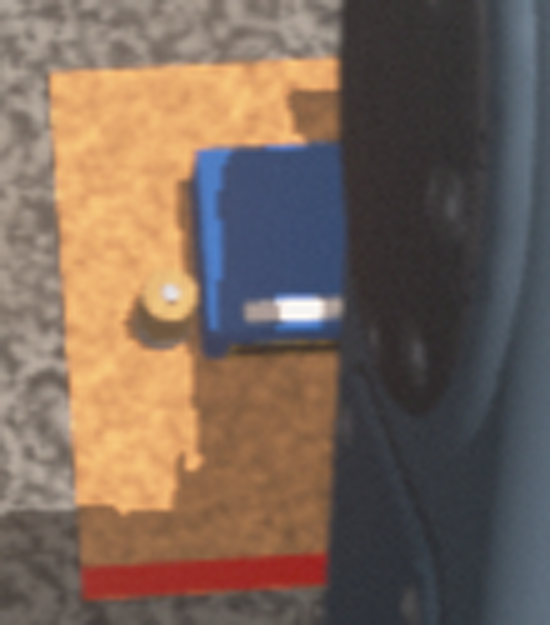

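Request:
move_arm(series=[[[0,0,0,0,0.008,0,0.5],[0,0,0,0,0.015,0,0.5],[0,0,0,0,0.022,0,0.5],[0,0,0,0,0.029,0,0.5],[0,0,0,0,0.035,0,0.5]]])

```text
time_s: 15.2
tcp_pos: [0.6139, 0.1449, 0.0165]
eef_rot: [-1.231, 1.176, -1.176]
ft_force: [0.6, -1.7, 0.4]
width: 0.0437
```

Request:
move_arm(series=[[[0,0,0,0,0.005,0,0.5],[0,0,0,0,0.01,0,0.5]]])

```text
time_s: 15.4
tcp_pos: [0.6139, 0.1467, 0.0165]
eef_rot: [-1.231, 1.175, -1.176]
ft_force: [1.1, -5.0, 0.0]
width: 0.0433
```

```bash
python3 - <<'E'
from h import *
st()
b=grab("top","16");crop(b,335,380,125,180,"c25",10)
E
```

```text
{'time_s': 15.4, 'tcp_pos': [0.6139, 0.1467, 0.0165], 'ft_force': [1.1016, -4.9849, 0.0246], 'torque': [-0.921, 0.0406, 0.1329], 'width': 0.0433}
yaw 2.620746679651397 [ 0.     -0.0012 -1.    ]
```

View pics/c25.png

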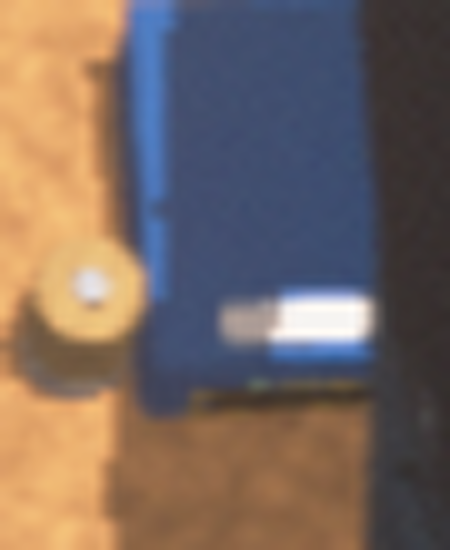

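The 5 N reading shows the box has reached the post. Backing off and checking with a clear view.

Request:
move_arm(series=[[[0,0,0,0,-0.04,0,0.5],[0,0,0,0,-0.1,0,0.5],[0,0,0,0,-0.18,0.1,0.5],[0,0,0,0,-0.2,0.35,0.5],[0,0,0,0,-0.2,0.6,0.5]]])

```text
time_s: 15.95
tcp_pos: [0.6127, 0.1056, 0.1363]
eef_rot: [-1.232, 1.181, -1.175]
ft_force: [0.1, 0.5, -0.5]
width: 0.0437
```

Request:
move_arm(series=[[[0,0,0,-0.2,-0.1,0.1,0.5],[0,0,0,-0.4,-0.25,0.2,0.5],[0,0,0,-0.6,-0.45,0.2,0.5],[0,0,0,-0.7,-0.6,0.2,0.5],[0,0,0,-0.7,-0.7,0.2,0.5]]])

```text
time_s: 16.45
tcp_pos: [0.4688, -0.0339, 0.1766]
eef_rot: [-1.231, 1.181, -1.175]
ft_force: [0.1, -0.1, 0.4]
width: 0.0435
```

```bash
python3 - <<'E'
from h import *
st()
b=grab("scene","17"); crop(b,310,520,140,300,"c26",3.8)
b=grab("top","17");crop(b,310,420,95,220,"c27",5)
h=cv2.cvtColor(b,cv2.COLOR_BGR2HSV);H,S,V=[h[:,:,k].astype(int) for k in range(3)]
m=(H>100)&(H<122)&(S>120)&(V>120); m[:,:310]=0;m[:,420:]=0;m[:95]=0;m[220:]=0
c=blobs(m)[0]; c=cv2.convexHull(c); a=cv2.approxPolyDP(c,4,True)[:,0]; print(a.tolist(),cv2.minAreaRect(c))
E
```

```text
{'time_s': 16.45, 'tcp_pos': [0.4688, -0.0339, 0.1766], 'ft_force': [0.072, -0.0822, 0.3616], 'torque': [-0.086, 0.0789, 0.0207], 'width': 0.0435}
yaw 2.4601910531570086 [-0.0044  0.0012 -1.    ]
[[384, 124], [387, 159], [351, 161], [349, 126]] ((367.74114990234375, 142.13528442382812), (36.584232330322266, 37.50458908081055), 85.60128784179688)
```

View pics/c26.png

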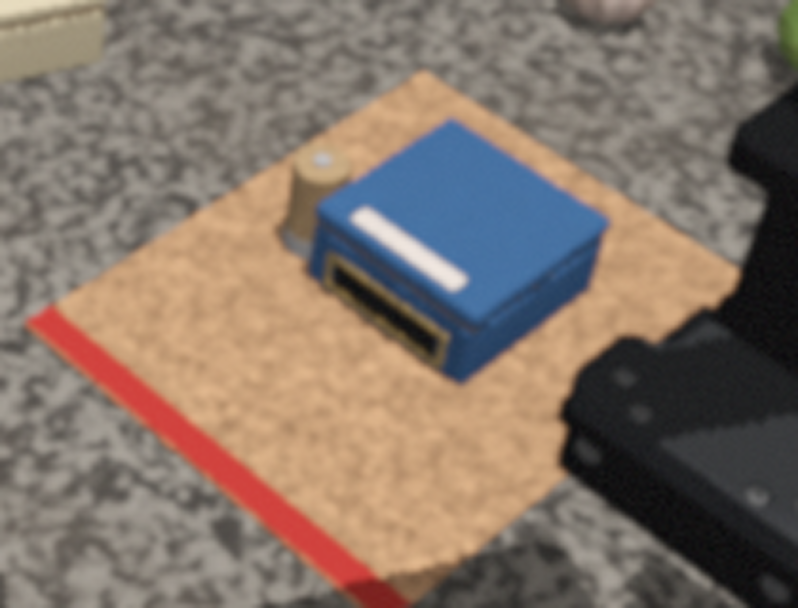

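View pics/c27.png

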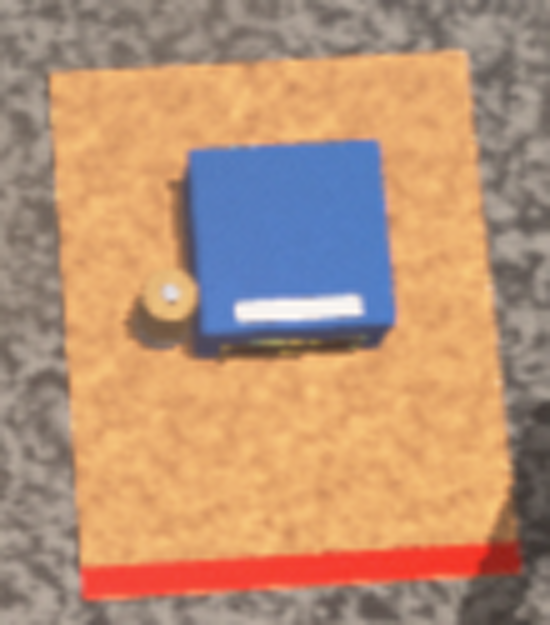

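View pics/scene17.png

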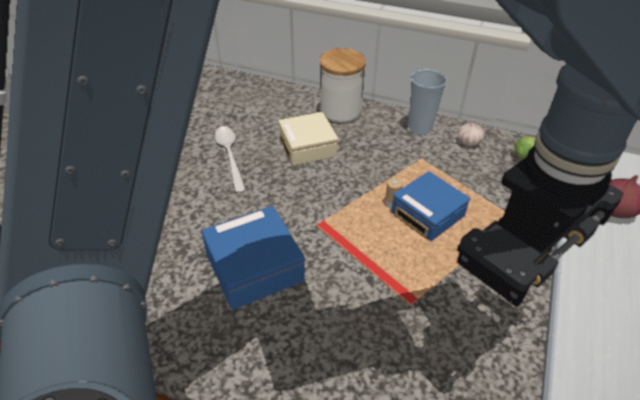

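```bash
python3 - <<'E'
from m import *
rep(ray("top",cv([(188,151),(379,141),(392,324),(199,334)],310,95,5),.051)[:,:2])
rep(ray("scene",cv([(452,119),(609,222),(477,325),(320,208)],310,140,3.8),.051)[:,:2])
# contour edges, projected to the right plane, line fitted per side
b=cv2.imread("pics/top17.png");h=cv2.cvtColor(b,cv2.COLOR_BGR2HSV);H,S,V=[h[:,:,k].astype(int) for k in range(3)]
reg=np.zeros(H.shape,bool);reg[95:220,310:420]=1
def sides(m,z,nm):
    c=blobs(m&reg)[0][:,0].astype(float); w=ray("top",c,z)[:,:2]; r=cv2.minAreaRect(w.astype(np.float32)*1000); t=np.radians(2.7); L=(w-np.array(r[0])/1000)@np.array([[np.cos(t),-np.sin(t)],[np.sin(t),np.cos(t)]])
    lo,hi=np.percentile(L,2,0),np.percentile(L,98,0)
    for k,e in((0,lo),(0,hi),(1,lo),(1,hi)):
        q=1-k; s=(abs(L[:,k]-e[k])<.006)&(L[:,q]>lo[q]+.012)&(L[:,q]<hi[q]-.012)
        if s.sum()<8: continue
        p=np.polyfit(L[s,q],L[s,k],1); print(nm,"xy"[k],round(e[k],3),s.sum(),"angle rel 2.7:",round(np.degrees(np.arctan(p[0]))*(1 if k else -1),2))
sides((H>100)&(H<122)&(S>120)&(V>150),.051,"box")
cork=((H>8)&(H<22)&(S>90)&(V>90))|(((H<8)|(H>174))&(S>170))
sides(cork,.003,"mat")
E
```

```text
c [0.6134 0.2061] angs [2.59 2.42 1.31 1.74] yaw 2.02 post local [-0.0283  0.0604] gap -0.0016 [0.0932, 0.0945, 0.0935, 0.0937]
c [0.6104 0.2018] angs [2.13 1.17 4.07 3.42] yaw 2.7 post local [-0.0244  0.0649] gap 0.0029 [0.0932, 0.0927, 0.0948, 0.0938]
box x -0.046 28 angle rel 2.7: -0.57
box x 0.046 27 angle rel 2.7: -0.02
box y -0.046 27 angle rel 2.7: 0.36
box y 0.045 27 angle rel 2.7: 1.03
mat x -0.138 79 angle rel 2.7: -0.24
mat x 0.14 75 angle rel 2.7: 0.04
mat y -0.11 96 angle rel 2.7: 0.06
mat y 0.111 96 angle rel 2.7: 0.02
```

```bash
python3 -c "
from workcell import *
print(sign_off())"
```

```text
the job is handed in; nothing more can be done
None
```

The tea box has been pushed a quarter turn counter-clockwise round the post. Its slotted front now faces the red-striped edge. I signed off at about 16.5 s, and `sign_off` gives no verdict.

**What I did**
- **Turning:** I pushed the side facing the robot with the finger tips, in arcs round the post.
- **Slipping:** the box slid along the post as it turned. Twice I moved the fingers back along its face, and at the end I pushed its front about 26 mm away from the robot, so the post is again near its front end.
- **Closing up:** a last flat push from the right stopped against the post at about 5 N. I then moved the arm clear.

**Last checks**
- **Angle:** the mat is turned about 2.7° in the world frame. I measured the box at 2.0° (top view) and 2.7° (scene view). Straight-line fits to its edges in the top view came out between −0.6° and +1.0° of the mat, about +0.2° on average. So it is square to within about 1°.
- **Gap to the post:** I measured −1.6 mm (top view) and +2.9 mm (scene view). The two disagree by about the calibration error, so the box is at or within about 3 mm of the post.
- **Surroundings:** the box looks flat on the mat, the cream box and the other items look unmoved, and the gripper touches nothing. The highest force in the readings was about 7.5 N.

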